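# Hold a radio module in the check jig

## Robot

A 6-joint arm with a two-finger parallel gripper is mounted at the origin on the work surface. World frame = base frame: x ahead of the robot, y to its left, z up, the work surface at z = 0. Lengths are in m, angles in rad, forces in N, time in s.
With the tool pointing down it reaches from about 0.325 to 0.85 m from the base axis. Payload 15.5 kg.
Tool frame: the origin (TCP) lies on the centre line of the jaws, within the pads' length; the fingertips stand 14 mm ahead of it and the grasp point (between the pads) lies 5 mm behind it (nose_length is the distance from the TCP to the fingertips, in m); z points along the fingers, y is the line along which they close (so a half turn about z gives the same grasp; the last joint's range is limited). The gripper opens to 91 mm and grips with 3 to 60 N. Pads are 32 mm wide; open, the fingers measure 118 mm over their backs; the gripper's body (76 mm by 178 mm) begins 60 mm behind the grasp point.
Start: joints at [-1.22, 0.494, 1.345, -0, 1.302, -0.096], TCP at [0.27, -0.564, 0.228] pointing down, gripper open.
Joint ranges: [-2.91, 2.91], [-0.82, 2.16], [0.22, 2.67], [-1.22, 4.37], [0.12, 2.79], [-3.08, 3.08]. Speed limits (rad/s): [1.89, 1.89, 2.57, 3.01, 3.01, 3.01].

## Interface

Orientations are given as a 3x3 rotation matrix whose columns are the frame's x, y, z axes.
In Python, from plant import read_state, camera, camera_info, hand_in, boxes_of, spot_point, nose_length gives the robot as it stands.
- The arm moves only by the tool jog_arm, never from a script. Its argument "series" is a list of rows, each a list of 3 entries, a list of its own where there are three numbers: the finger opening in m, from 0 to 0.0912, then the shift along the tool's x, y, z in m, then the turn about the tool's z in rad. A call has 1 to 20 rows; each row is the pose to reach, as a shift and turn from the pose commanded when the call began, along the tool's axes at that moment; what a row does not reach only later rows make up. A row lasts 1/10 s, in which the tool goes at most 50 mm and 8.59 degrees, less where a joint would pass 70% of its speed; a pose out of reach is approached as far as the arm can. A call with a gripper value outside its range is refused whole. The fingers move at their own pace and stop on an object; "grip_force" is the grip in N (left out, the last holds). Time passes only in rows, so rows that repeat a pose let the fingers close. It gives the time, the measured TCP pose, the force, the opening and the grip force at its end, in the units of the state.
- read_state(): the state, without advancing time (a new reading comes with each control period).
- camera(name): name is "scene" or "top" or "wrist"; returns (picture, depth): 480x640x3 uint8, blue, green, red; 480x640 float32, m along the optical axis (not along the pixel's ray), 0 where there is no reading.
- camera_info(name): a dict with "fx", "fy", "cx", "cy" (pixels), "k1" (the pictures are not rectified: a ray, as slopes to the right and down, at radius r is drawn at 1 + k1 r^2 times it, then the intrinsics apply), "rvec" (rotation vector, rad) and "tvec" (3), from world to camera coordinates, as OpenCV has them; the wrist camera has in their place "tool_from_camera" (4x4, takes a point from camera to tool coordinates, whose origin is the TCP and whose axes are the flange's). Camera axes: x right, y down, z forward; pixel columns grow to the right and rows downward; lengths in m; the calibration is good to about 2 mm. A picture is of the moment at which its call begins: read the wrist's pose just before it. camera_info takes no time and is no camera call.
- hand_in(): hands the job in; it is judged then, once.
Trained networks look in the newest picture that a camera, given by its name, has taken for a name from the list of things; names that differ only in an ending like _2 or _b are one class to them, and where a whole thing is asked for, a point or a joint stands for the part that bears it (a point fixed in the world has none). Each returns a list of dicts, best first, with "conf" (0 to 1); they miss things now and then, are a little off and sometimes report something else, mostly with a low value. They report only what shows in the picture. A call takes as long as a camera call.
- boxes_of(camera, query): "location" ([x, y, z] in m, in world coordinates, good to about 4 mm: the middle of the surface that is visible of it).
- spot_point(camera, query): "location" ([x, y, z] in m, in world coordinates, good to about 4 mm: a listed point, or the origin of a listed thing).
The state is a dict: "time": time; "joint_pos": joint angles; "qvel": joint speeds; "joint_efforts": joint torques, N m; "tool_pos": TCP position; "orientation": TCP orientation; "wrist_force": force on the tool from outside, world axes, zero at the start; "moment": the same for the moment, N m; "opening": opening from 0.0 (shut) to 1.0 (fully open); "grip_force": force on a finger pad.
Only numpy, scipy, OpenCV 4.12 (cv2) and the standard library are available. Lean on these libraries where they do the work, as an engineer would, in place of code of your own. Each camera call takes 0.05 s, during which the arm holds its last target. There are 200 camera calls.

## Task

Press the red channel plug on the dark grey radio module fully home, then load the module into the check jig: flat on the aluminium plate, brass-contact end square against the blue fence, side up to the yellow stop. Finish while holding it there with one firm diagonal push of about 10 to 15 N, forward and down, so that it bears on the fence and the plate together, never with crushing force; the job ends with that push still on, nothing let go. Leave the other things on the table alone.

Things in the scene. Friction and masses are not known exactly. Their poses are not given: they have to be found in the camera images.
- module: dark grey radio module, the workpiece, 110 (x) x 56 (y) x 36 (z) mm, 0.17 to 0.31 kg, loose, standing flat on the table. Origin: centre of its underside; +x towards its upright contact end (brass strip), z up. The opposite (-x) top edge is cut off at 45 degrees: a flat slope from x=-55, z=20 up to x=-39, z=36 mm over the full width. Grips well across its 56 mm width, at about z=18 mm. The red plug stands on its top.
- module_corner (a point): bottom corner of the module at its contact end, right side: (55, -28, 0) mm in the module's frame. Belongs at jig_corner.
- module_slope (a point): middle of the module's 45 degree slope: (-47, 0, 28) mm in the module's frame. The slope faces up and to -x in equal parts, so a push on it along the module's +x and down in equal parts drives the module forward and down at once.
- plug (a joint): how far the red channel plug is pushed into the module, m: 0 = standing 11 mm proud of the top, 0.007 = fully home (4 mm proud). Starts at 0 to 2 mm. It slides straight down against about 4 N of friction and stays where it is left.
- plug_top (a point): middle of the top of the red plug, a 16 x 12 mm cap at x=15, y=0 mm of the module; 47 mm above the module's underside at joint value 0, 40 mm when home.
- jig: fixed check jig, 200 (x) x 130 (y) mm on the table. Origin: centre of its underside; +x points from its open near side to the fence, z up. Plate top at z=8 mm; blue fence along its far side, its face at x=80 mm, its top at z=40 mm; yellow stop at the fence's right end, its face at y=-40 mm, reaching from the fence back to x=58 mm, top at z=32 mm. A properly loaded module has its x axis along the jig's and its origin at (25, -12, 8) mm.
- jig_corner (a point): inner corner of the jig where plate top, fence face and stop face meet: (80, -40, 8) mm in the jig's frame, with the jig's axes.
- jig_plate: the jig's bare aluminium base plate, rigid and smooth (things slide on it easily, friction about 0.25; 0.6 elsewhere), 200 x 130 x 5 mm; origin at the centre of its underside, 3 mm above the table, axes as the jig's.
- jig_fence: the jig's blue fence, rigid, 14 (x) x 130 (y) x 32 (z) mm; origin at the bottom middle of its working face, axes as the jig's.
- spare: bystander: white and silver radio module of the same 110 x 56 x 36 mm shape, without a red plug; origin at the centre of its underside. Loose.
- tape: bystander: black roll of tape lying flat, 56 mm across, 19 mm high; origin at the centre of its underside. Loose.
- marker: bystander: blue marker with black cap, 138 mm long along x, 12 mm thick; origin near its middle, underside. Loose.

How it is judged:
On the way:
1. the red plug is pressed fully home (6 mm or more of its 7 mm) (value of joint plug above 0.006 m), for 0.2 s.
At the end, for the whole second after the job is handed in: Plug still home (6 mm or more); module flat on the plate (2 mm, 0.03 rad), within 3 mm of the fence and 5 mm of the stop, square within 0.05 rad; the arm holds it still, pressing over 2.5 N on the fence and over 5.5 N (weight included) on the plate (value of joint plug above 0.006 m and x of module_corner in the frame of jig_corner above -0.003 m and y of module_corner in the frame of jig_corner between -0.003 and 0.005 m and z of module_corner in the frame of jig_corner below 0.002 m and angle between the x axis of module and the x axis of jig, either way round below 0.05 rad and angle between module's own z axis and vertical below 0.03 rad and contact force between module and jig_fence above 2.5 N and contact force between module and jig_plate above 5.5 N and contact force between any of the fingers, the arm and module above 2.5 N and linear speed of module below 0.01 m/s); the arm keeps its last pose, push and grip.
It fails at once if the module is pressed on the fence or the plate with crushing force (over 100 N) (contact force between module and jig_fence above 100 N or contact force between module and jig_plate above 100 N).
It fails at once if another thing on the table is moved more than 20 mm (distance of any of spare, tape, marker from where it was at the start of the episode above 0.02 m).
It also fails if it takes over 64 s, if anything falls off the work surface, if the arm or the gripper's body presses on something with over 40 N, if the wrist force passes 120 N, or if a joint passes its speed limit or range.

## Working session

There is one attempt and no reset: what is moved stays moved. The work goes in short steps, Python scripts to look and compute and a tool call to move; the robot and the scene stay as the last step left them, time stands still between calls to the robot, and variables do not carry over. Pictures are saved under pics/ and viewed, at most 10 in all, crops included, and the job is handed in when it is done.

Besides the shell and the picture viewer there is one more tool, called by a JSON object that holds its "name" and its "arguments", one argument or row to a line. jog_arm: Moves the arm, as the interface text tells. Its arguments: {"type":"object","properties":{"series":{"type":"array","items":{"type":"array"}},"grip_force":{"type":"number"}},"required":["series"]}

```bash
mkdir -p pics; ls; python3 - <<'E'
from plant import *
import cv2
s=read_state(); print({k:(v if not hasattr(v,'round') else v) for k,v in s.items()}); print(nose_length)
for c in ["top","scene"]:
    im,d=camera(c); cv2.imwrite(f"pics/{c}0.png",im)
    for q in ["module","module_corner","module_slope","plug_top","jig","jig_corner","jig_fence","spare","tape","marker"]:
        try: print(c,q,[(r['conf'],[round(float(x),4) for x in r['location']]) for r in spot_point(c,q)][:3])
        except Exception as e: print(c,q,e)
E
```

```text
pics
{'time': 0.0, 'joint_pos': array([-1.21951782e+00,  4.94199701e-01,  1.34617457e+00, -9.64589877e-07,
        1.30252624e+00, -9.55360390e-02]), 'qvel': array([-1.47139249e-03,  3.06413397e-04, -8.76769170e-04, -6.84247370e-05,
        8.55597474e-04,  5.20200243e-04]), 'joint_efforts': array([ 6.83108912e-03, -8.78787661e+01, -3.81848073e+01,  7.11521949e-02,
        5.31077106e-02, -4.22474761e-05]), 'tool_pos': array([ 0.26990432, -0.56327629,  0.22731328]), 'orientation': array([[ 9.01828011e-01,  4.32094939e-01, -4.50904499e-04],
       [ 4.32095156e-01, -9.01827183e-01,  1.22766953e-03],
       [ 1.23831857e-04, -1.30198042e-03, -9.99999145e-01]]), 'wrist_force': array([ 0.81280811, -0.47744459,  0.72615461]), 'moment': array([-0.02923199,  0.00711591, -0.03027325]), 'grip_force': 0.0, 'opening': 0.9995576536991145}
0.014
top module [(0.77, [0.4628, 0.1107, -0.001])]
top module_corner []
top module_slope [(0.57, [0.4176, 0.0961, 0.0265]), (0.4, [0.4765, 0.1107, 0.0415]), (0.38, [0.4154, 0.2894, 0.0031])]
top plug_top [(0.53, [0.4745, 0.113, 0.0406]), (0.16, [0.5762, -0.12,
[... 158 characters left out ...]
(0.27, [0.5792, -0.123, -0.003])]
top spare [(0.63, [0.6267, 0.2714, 0.0041])]
top tape [(0.68, [0.4527, -0.3724, 0.0011])]
top marker [(0.56, [0.4178, 0.2942, 0.0015])]
scene module [(0.81, [0.4611, 0.11, -0.0047]), (0.41, [0.4206, 0.2906, -0.0005])]
scene module_corner [(0.15, [0.6557, -0.0994, 0.0026])]
scene module_slope [(0.79, [0.4148, 0.0996, 0.0262])]
scene plug_top [(0.6, [0.4788, 0.1119, 0.0457])]
scene jig [(0.83, [0.5791, -0.1207, 0.0048])]
scene jig_corner [(0.67, [0.6679, -0.1323, 0.0112])]
scene jig_fence [(0.58, [0.6548, -0.1, 0.0036])]
scene spare [(0.63, [0.6266, 0.2664, 0.0025])]
scene tape [(0.74, [0.4532, -0.3731, 0.0018])]
scene marker [(0.74, [0.4186, 0.2907, 0.0004])]
```

View pics/top0.png

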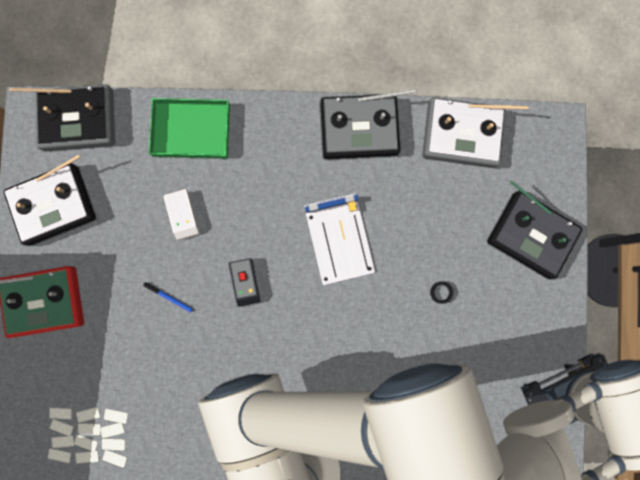

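```bash
cat > h.py <<'E'
import numpy as np, cv2
from plant import *
def pts(name, wrist_state=None):
    """picture and world points (480x640x3, nan where no depth)"""
    s=read_state(); im,d=camera(name); c=camera_info(name)
    K=np.array([[c['fx'],0,c['cx']],[0,c['fy'],c['cy']],[0,0,1.]]); D=np.array([c['k1'],0,0,0])
    v,u=np.mgrid[:480,:640]
    n=cv2.undistortPoints(np.stack([u,v],-1).reshape(-1,1,2).astype(float),K,D).reshape(480,640,2)
    z=np.where(d>0,d,np.nan); P=np.dstack([n*z[...,None],z])
    if name=='wrist':
        T=np.array(c['tool_from_camera']); P=P@T[:3,:3].T+T[:3,3]
        R=np.array(s['orientation']); return im,P@R.T+np.array(s['tool_pos'])
    R=cv2.Rodrigues(np.array(c['rvec'],float))[0]
    return im,(P-np.array(c['tvec']).ravel())@R
E
python3 - <<'E'
from h import *
im,P=pts('top')
z=P[...,2]; x=P[...,0]; y=P[...,1]
def rect(m,l):
    p=P[m][:,:2].astype(np.float32)*1000; r=cv2.minAreaRect(p); print(l,len(p),np.round(r[0],1),np.round(r[1],1),round(r[2],1), 'zmed',np.median(z[m]).round(4))
near=(abs(x-.463)<.1)&(abs(y-.11)<.08)
rect(near&(z>.031)&(z<.0395),'module top'); rect(near&(z>.0415),'plug'); rect(near&(z>.012),'module all')
hsv=cv2.cvtColor(im,cv2.COLOR_BGR2HSV); jn=(abs(x-.58)<.15)&(abs(y+.12)<.15)
b=(hsv[...,0]>95)&(hsv[...,0]<130)&(hsv[...,1]>120)&jn&(z>.034); rect(b,'fence top')
yl=(hsv[...,0]>18)&(hsv[...,0]<35)&(hsv[...,1]>120)&jn&(z>.026); rect(yl,'stop top')
pl=jn&(z>.004)&(z<.013); rect(pl,'plate')
E
```

```text
module top 729 [467.  110.9] [106.   54.4] 12.8 zmed 0.0354
plug 66 [470.7 110.8] [94.5 51.2] 12.4 zmed 0.0439
module all 1059 [465.  110.2] [110.4  54.7] 13.2 zmed 0.0352
fence top 127 [660.8 -94.9] [ 10.2 126.3] 15.8 zmed 0.0394
stop top 52 [ 656.8 -145.6] [19.1 15.7] 14.7 zmed 0.0311
plate 4155 [ 579.8 -120. ] [299.7 299.1] 90.0 zmed 0.0071
```

The top view shows the module at about (244,281), with its plug at (242,276) and its slope end towards the robot. The jig is at (338,240), with the blue fence on the far side and the yellow stop on the right. The networks agree with this. I'll go above the plug with the fingers shut.

{"name": "jog_arm", "arguments": {
  "series": [
    [0.0,[0.478,-0.52,0.03],0.22],
    [0.0,[0.478,-0.52,0.03],0.22],
    [0.0,[0.478,-0.52,0.03],0.22],
    [0.0,[0.478,-0.52,0.03],0.22],
    [0.0,[0.478,-0.52,0.03],0.22],
    [0.0,[0.478,-0.52,0.03],0.22],
    [0.0,[0.478,-0.52,0.03],0.22],
    [0.0,[0.478,-0.52,0.03],0.22],
    [0.0,[0.478,-0.52,0.03],0.22],
    [0.0,[0.478,-0.52,0.03],0.22],
    [0.0,[0.478,-0.52,0.03],0.22],
    [0.0,[0.478,-0.52,0.03],0.22],
    [0.0,[0.478,-0.52,0.03],0.22],
    [0.0,[0.478,-0.52,0.03],0.22],
    [0.0,[0.478,-0.52,0.03],0.22],
    [0.0,[0.478,-0.52,0.03],0.22],
    [0.0,[0.478,-0.52,0.03],0.22],
    [0.0,[0.478,-0.52,0.03],0.22]
  ]
}}

```text
time: 2.95
tool_pos: [0.4762, 0.1106, 0.198]
orientation: [[0.975, 0.223, -0.0], [0.223, -0.975, -0.0], [-0.0, 0.0, -1.0]]
wrist_force: [-0.8, 0.4, -0.7]
opening: 0.009
grip_force: 0.0
```

```bash
cat > look.py <<'E'
from h import *
import sys
def seg(name, fn):
    im,P=pts(name); cv2.imwrite(fn,im); return im,P,cv2.cvtColor(im,cv2.COLOR_BGR2HSV)
def rect(P,m,l):
    m=cv2.morphologyEx(m.astype(np.uint8),cv2.MORPH_OPEN,np.ones((3,3)))>0
    p=P[m][:,:2].astype(np.float32)*1000
    if len(p)<5: print(l,'none'); return
    r=cv2.minAreaRect(p); print(l,len(p),'c',np.round(r[0],1),'size',np.round(r[1],1),'ang',round(r[2],1),'z',np.median(P[m][:,2]).round(4))
def tool():
    s=read_state(); R=s['orientation']; print('t',round(s['time'],2),'tcp',np.round(s['tool_pos'],4),'yaw',np.degrees(np.arctan2(R[1,0],R[0,0])).round(2),'tilt',np.round(R[:2,2],4),'F',np.round(s['wrist_force'],2),'op',round(s['opening']*91.2,1),'gf',round(s['grip_force'],1))
E
python3 - <<'E'
from look import *
tool()
im,P,h=seg('wrist','pics/w1.png'); x,y,z=P[...,0],P[...,1],P[...,2]
near=(abs(x-.463)<.1)&(abs(y-.11)<.08)
red=near&((h[...,0]<8)|(h[...,0]>172))&(h[...,1]>130)
rect(P,near&(z>.032)&(z<.039),'top'); rect(P,near&(z>.01)&(z<.06),'all'); rect(P,red&(z>.0405),'plug')
for q in ["module","plug_top","module_slope"]: print(q,[(r['conf'],np.round(r['location'],4)) for r in spot_point('wrist',q)][:2])
E
```

```text
t 2.95 tcp [0.4762 0.1106 0.198 ] yaw 12.91 tilt [-0.0002 -0.0002] F [-0.76  0.36 -0.68] op 0.8 gf 0.0
top 4615 c [470.  111.6] size [97.6 56.1] ang 13.1 z 0.036
all 5008 c [467.4 111. ] size [104.5  56.1] ang 13.1 z 0.036
plug 232 c [478.8 113.7] size [16.  11.2] ang 13.0 z 0.0455
module [(0.59, array([ 0.4665,  0.1102, -0.002 ])), (0.59, array([ 0.6536, -0.0927,  0.0049]))]
plug_top [(0.67, array([0.4811, 0.1169, 0.0431]))]
module_slope [(0.75, array([0.4175, 0.093 , 0.029 ]))]
```

{"name": "jog_arm", "arguments": {
  "series": [
    [0.0,[0.003,-0.002,0.05],0.0],
    [0.0,[0.003,-0.002,0.1],0.0],
    [0.0,[0.003,-0.002,0.13],0.0],
    [0.0,[0.003,-0.002,0.134],0.0],
    [0.0,[0.003,-0.002,0.136],0.0],
    [0.0,[0.003,-0.002,0.138],0.0],
    [0.0,[0.003,-0.002,0.14],0.0],
    [0.0,[0.003,-0.002,0.142],0.0],
    [0.0,[0.003,-0.002,0.143],0.0],
    [0.0,[0.003,-0.002,0.1435],0.0]
  ]
}}

```text
time: 4.15
tool_pos: [0.4797, 0.1145, 0.0549]
orientation: [[0.974, 0.225, 0.002], [0.225, -0.974, 0.0], [0.002, 0.0, -1.0]]
wrist_force: [3.4, 0.3, 4.0]
opening: 0.007
grip_force: 2.0
```

{"name": "jog_arm", "arguments": {
  "series": [
    [0.0,[0.0,0.0,0.0005],0.0],
    [0.0,[0.0,0.0,0.001],0.0],
    [0.0,[0.0,0.0,0.0015],0.0],
    [0.0,[0.0,0.0,0.002],0.0],
    [0.0,[0.0,0.0,0.002],0.0]
  ]
}}

```text
time: 4.65
tool_pos: [0.4795, 0.1146, 0.0538]
orientation: [[0.974, 0.225, 0.002], [0.225, -0.974, 0.0], [0.002, 0.0, -1.0]]
wrist_force: [-3.4, -1.3, 38.9]
opening: 0.005
grip_force: 19.3
```

{"name": "jog_arm", "arguments": {
  "series": [
    [0.0,[0.0,0.0,0.0],0.0],
    [0.0,[0.0,0.0,-0.03],0.0],
    [0.09,[-0.01,0.0,-0.08],0.0],
    [0.09,[-0.02,0.0,-0.13],0.0],
    [0.09,[-0.02,0.0,-0.14],0.0],
    [0.09,[-0.02,0.0,-0.14],0.0]
  ]
}}

```text
time: 5.25
tool_pos: [0.4598, 0.1101, 0.1943]
orientation: [[0.974, 0.225, 0.003], [0.225, -0.974, 0.0], [0.003, 0.0, -1.0]]
wrist_force: [-0.8, -1.0, -0.6]
opening: 0.329
grip_force: 0.0
```

```bash
python3 - <<'E'
from look import *
tool()
im,P,h=seg('wrist','pics/w2.png'); x,y,z=P[...,0],P[...,1],P[...,2]
near=(abs(x-.463)<.1)&(abs(y-.11)<.08)
red=near&((h[...,0]<8)|(h[...,0]>172))&(h[...,1]>130)
rect(P,near&(z>.032)&(z<.038),'top'); rect(P,near&(z>.01)&(z<.06),'all'); rect(P,red&(z>.037),'plug')
E
```

```text
t 5.25 tcp [0.4598 0.1101 0.1943] yaw 13.0 tilt [0.003  0.0005] F [-0.76 -1.05 -0.6 ] op 30.0 gf 0.0
top 5607 c [470.2 111.7] size [97.  56.1] ang 13.0 z 0.036
all 6452 c [464.6 110.4] size [110.3  56.1] ang 13.0 z 0.036
plug 215 c [478.8 114.1] size [15.9 11.1] ang 13.1 z 0.0394
```

View pics/w2.png

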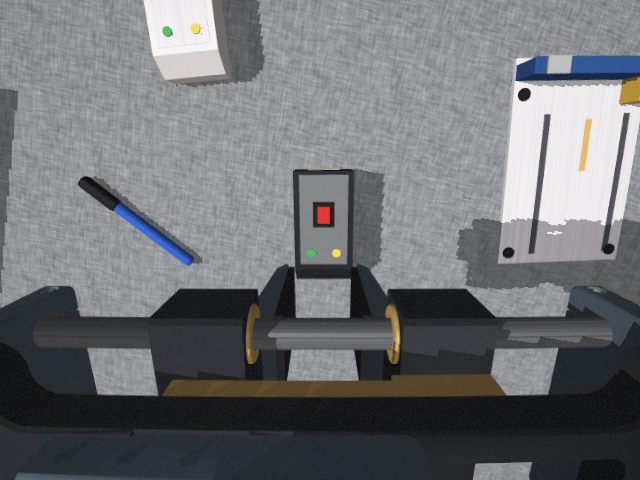

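The plug is home: its top is at 39.4 mm, and the red cap shows at (323,214). Next is the grasp.

{"name": "jog_arm", "arguments": {
  "series": [
    [0.09,[0.0045,0.001,0.0],0.0],
    [0.09,[0.0045,0.001,0.03],0.0],
    [0.09,[0.0045,0.001,0.07],0.0],
    [0.09,[0.0045,0.001,0.11],0.0],
    [0.09,[0.0045,0.001,0.15],0.0],
    [0.09,[0.0045,0.001,0.17],0.0],
    [0.09,[0.0045,0.001,0.1755],0.0],
    [0.09,[0.0045,0.001,0.1755],0.0],
    [0.04,[0.0045,0.001,0.1755],0.0],
    [0.04,[0.0045,0.001,0.1755],0.0],
    [0.04,[0.0045,0.001,0.1755],0.0],
    [0.04,[0.0045,0.001,0.1755],0.0],
    [0.04,[0.0045,0.001,0.1755],0.0],
    [0.04,[0.0045,0.001,0.1755],0.0],
    [0.04,[0.0045,0.001,0.1755],0.0],
    [0.04,[0.0045,0.001,0.1755],0.0]
  ],
  "grip_force": 35
}}

```text
time: 6.9
tool_pos: [0.4641, 0.11, 0.0171]
orientation: [[0.974, 0.225, 0.0], [0.225, -0.974, 0.0], [0.0, 0.0, -1.0]]
wrist_force: [-0.5, -0.2, 5.9]
opening: 0.61
grip_force: 35.0
```

```bash
python3 -c "
from look import *
tool()"
```

```text
t 6.9 tcp [0.4641 0.11   0.0171] yaw 12.99 tilt [0.0003 0.    ] F [-0.49 -0.2   5.91] op 55.6 gf 35.0
```

{"name": "jog_arm", "arguments": {
  "series": [
    [0.04,[0.0,0.0,-0.02],0.0],
    [0.04,[0.0,0.0,-0.06],0.0],
    [0.04,[0.0,0.0,-0.1],0.0],
    [0.04,[0.0,0.0,-0.13],0.0],
    [0.04,[0.01,0.04,-0.14],-0.02],
    [0.04,[0.02,0.08,-0.14],-0.044],
    [0.04,[0.03,0.12,-0.14],-0.044],
    [0.04,[0.04,0.16,-0.14],-0.044],
    [0.04,[0.045,0.2,-0.14],-0.044],
    [0.04,[0.045,0.235,-0.14],-0.044],
    [0.04,[0.045,0.25,-0.14],-0.044],
    [0.04,[0.045,0.25,-0.14],-0.044],
    [0.04,[0.045,0.25,-0.14],-0.044],
    [0.04,[0.045,0.25,-0.14],-0.044]
  ]
}}

```text
time: 8.3
tool_pos: [0.5636, -0.1222, 0.1568]
orientation: [[0.963, 0.268, -0.001], [0.268, -0.963, 0.001], [-0.001, -0.001, -1.0]]
wrist_force: [-0.7, 0.1, -3.1]
opening: 0.612
grip_force: 35.0
```

```bash
python3 - <<'E'
from look import *
tool()
im,P,h=seg('wrist','pics/w3.png'); x,y,z=P[...,0],P[...,1],P[...,2]
jn=(abs(x-.58)<.15)&(abs(y+.12)<.15)
b=(h[...,0]>95)&(h[...,0]<130)&(h[...,1]>120)&jn
rect(P,b&(z>.037)&(z<.045),'fence top'); rect(P,b&(z>.012)&(z<.035),'fence face')
f=P[b&(z>.014)&(z<.034)][:,:2]
if len(f)>50:
    l=cv2.fitLine(f.astype(np.float32),cv2.DIST_HUBER,0,.001,.001).ravel(); print('face line',l,np.degrees(np.arctan2(l[1],l[0])))
yl=(h[...,0]>15)&(h[...,0]<35)&(h[...,1]>120)&jn
rect(P,yl&(z>.028)&(z<.038),'stop top')
md=(z>.13)&(z<.2); rect(P,md,'held')
rect(P,jn&(z>.004)&(z<.013)&(h[...,1]<60)&(h[...,2]>130),'plate')
for q in ["jig","jig_corner","jig_fence"]: print(q,[(r['conf'],np.round(r['location'],4)) for r in spot_point('wrist',q)][:2])
E
```

```text
t 8.3 tcp [ 0.5636 -0.1222  0.1568] yaw 15.57 tilt [-0.0008  0.0005] F [-0.65  0.05 -3.05] op 55.8 gf 35.0
fence top 2107 c [661.9 -94.7] size [ 13.4 129.3] ang 15.1 z 0.0393
fence face none
face line [ 0.26110712 -0.96530986  0.6535019  -0.08913059] -74.86423
stop top 541 c [ 657.2 -145.5] size [20.7 15.4] ang 15.8 z 0.0314
held 23848 c [ 576.4 -118.4] size [85.4 80.9] ang 15.7 z 0.1757
plate 9231 c [ 604.7 -110.2] size [144.6 130.9] ang 15.4 z 0.0075
jig []
jig_corner [(0.63, array([ 0.6595, -0.1334,  0.0112]))]
jig_fence [(0.61, array([ 0.6525, -0.0942,  0.005 ]))]
```

View pics/w3.png

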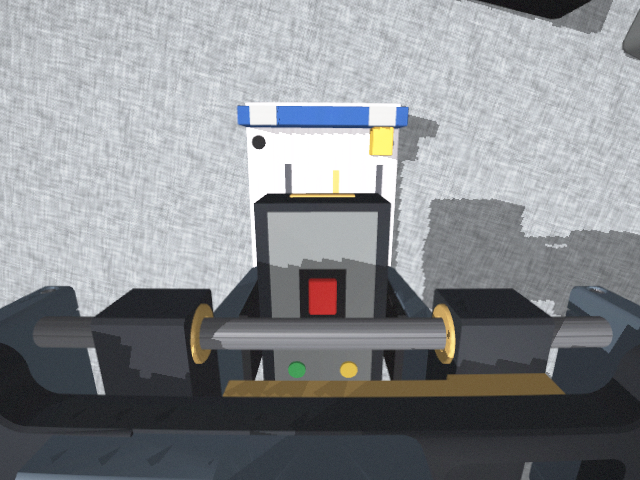

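The view shows the fence at about (322,115), the stop at (381,140), and the held module square to them. The fence and stop fits agree on the jig pose: origin (0.578, -0.118), yaw 15.3°. I'll lower to just above the plate, short of the fence and clear of the stop.

{"name": "jog_arm", "arguments": {
  "series": [
    [0.04,[0.015,0.004,0.01],0.004],
    [0.04,[0.032,0.0075,0.05],0.004],
    [0.04,[0.032,0.0075,0.09],0.004],
    [0.04,[0.032,0.0075,0.115],0.004],
    [0.04,[0.032,0.0075,0.125],0.004],
    [0.04,[0.032,0.0075,0.128],0.004],
    [0.04,[0.032,0.0075,0.129],0.004],
    [0.04,[0.032,0.0075,0.13],0.004],
    [0.04,[0.032,0.0075,0.13],0.004],
    [0.04,[0.032,0.0075,0.13],0.004]
  ]
}}

```text
time: 9.5
tool_pos: [0.5973, -0.1223, 0.0277]
orientation: [[0.965, 0.264, 0.001], [0.264, -0.965, -0.0], [0.001, 0.001, -1.0]]
wrist_force: [-0.1, 0.4, -3.2]
opening: 0.614
grip_force: 35.0
```

```bash
cat > jp.py <<'E'
from look import *
tool()
im,P,h=seg('wrist',sys.argv[1]); x,y,z=P[...,0],P[...,1],P[...,2]
a=np.radians(15.3); o=np.array([.578,-.1177]); J=np.dstack([(x-o[0])*np.cos(a)+(y-o[1])*np.sin(a),-(x-o[0])*np.sin(a)+(y-o[1])*np.cos(a)])*1000
jx,jy=J[...,0],J[...,1]
def r(m,l):
    m=cv2.morphologyEx(m.astype(np.uint8),cv2.MORPH_OPEN,np.ones((3,3)))>0
    print(l,m.sum(),'jx',np.percentile(jx[m],[1,99]).round(1),'jy',np.percentile(jy[m],[1,99]).round(1),'z',np.percentile(z[m],[5,50,95]).round(4),
      'ang',round(cv2.minAreaRect(np.stack([jx[m],jy[m]],1).astype(np.float32))[2],2)) if m.sum()>5 else print(l,'none')
b=(h[...,0]>95)&(h[...,0]<130)&(h[...,1]>120)&(abs(jx-87)<20)&(abs(jy)<75)
r(b&(z>.037),'fence top')
yl=(h[...,0]>15)&(h[...,0]<35)&(h[...,1]>120)&(abs(jx-69)<25)&(abs(jy+48)<18)
r(yl&(z>.026)&(z<.037),'stop top')
r((z>.036)&(z<.049)&(h[...,2]<150)&(jx>35)&(jx<84)&(jy>-42)&(jy<30)&~b,'module front top')
E
python3 jp.py pics/w4.png
```

```text
t 9.5 tcp [ 0.5973 -0.1223  0.0277] yaw 15.28 tilt [ 0.0012 -0.0004] F [-0.06  0.36 -3.21] op 56.0 gf 35.0
fence top 6859 jx [80.7 93.8] jy [-63.3  63.7] z [0.0383 0.0394 0.0405] ang 89.89
stop top 1548 jx [58.8 79. ] jy [-55.2 -39.9] z [0.0303 0.0314 0.0325] ang 1.19
module front top 6480 jx [35.3 72.7] jy [-37.1  26. ] z [0.0418 0.0464 0.0478] ang 0.08
```

View pics/w4.png

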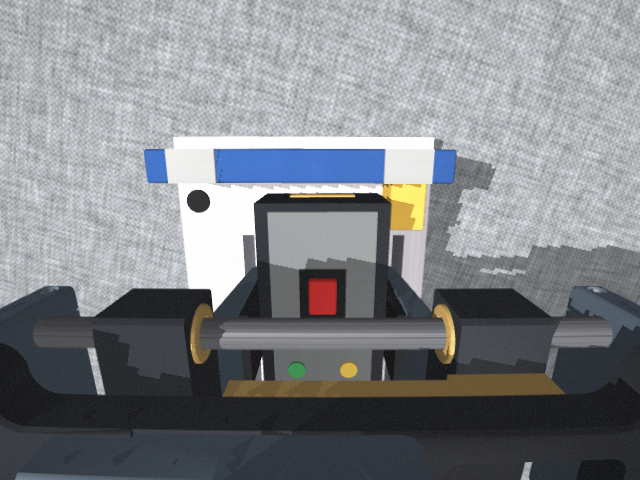

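The module front is about 7.5 mm from the fence, and its side about 2.5 mm from the stop. It is square to both. I'll close the gaps in small steps.

{"name": "jog_arm", "arguments": {
  "series": [
    [0.04,[0.001,0.0015,0.001],0.0],
    [0.04,[0.003,0.0015,0.0015],0.0],
    [0.04,[0.005,0.0015,0.0015],0.0],
    [0.04,[0.006,0.0015,0.0015],0.0],
    [0.04,[0.006,0.0015,0.0015],0.0],
    [0.04,[0.006,0.0015,0.0015],0.0]
  ]
}}

```text
time: 10.15
tool_pos: [0.6031, -0.122, 0.0254]
orientation: [[0.965, 0.264, -0.0], [0.264, -0.965, 0.0], [-0.0, -0.0, -1.0]]
wrist_force: [0.0, -0.5, -3.0]
opening: 0.615
grip_force: 35.0
```

{"name": "jog_arm", "arguments": {
  "series": [
    [0.04,[0.0,0.0,0.0002],0.0],
    [0.04,[0.0,0.0,0.0004],0.0],
    [0.04,[0.0,0.0,0.0004],0.0]
  ]
}}

```text
time: 10.45
tool_pos: [0.6031, -0.122, 0.0251]
orientation: [[0.965, 0.264, 0.0], [0.264, -0.965, -0.0], [0.0, 0.0, -1.0]]
wrist_force: [-0.9, 0.7, -0.0]
opening: 0.61
grip_force: 35.0
```

{"name": "jog_arm", "arguments": {
  "series": [
    [0.04,[0.0004,0.0,0.0002],0.0],
    [0.04,[0.0008,0.0,0.0002],0.0],
    [0.04,[0.0008,0.0,0.0002],0.0]
  ]
}}

```text
time: 10.75
tool_pos: [0.6039, -0.1218, 0.0251]
orientation: [[0.965, 0.264, 0.0], [0.264, -0.965, -0.0], [0.0, 0.0, -1.0]]
wrist_force: [-3.0, -1.3, 6.3]
opening: 0.612
grip_force: 35.0
```

{"name": "jog_arm", "arguments": {
  "series": [
    [0.04,[0.0003,0.0,0.0],0.0],
    [0.04,[0.0006,0.0,0.0],0.0],
    [0.04,[0.0006,0.0,0.0],0.0]
  ]
}}

```text
time: 11.05
tool_pos: [0.6045, -0.1217, 0.0251]
orientation: [[0.965, 0.264, 0.0], [0.264, -0.965, -0.0], [0.0, 0.0, -1.0]]
wrist_force: [-3.4, -0.2, 6.1]
opening: 0.614
grip_force: 35.0
```

{"name": "jog_arm", "arguments": {
  "series": [
    [0.04,[0.0002,0.0,0.0],0.0],
    [0.04,[0.0004,0.0,0.0],0.0],
    [0.04,[0.0004,0.0,0.0],0.0]
  ]
}}

```text
time: 11.35
tool_pos: [0.6049, -0.1217, 0.0251]
orientation: [[0.965, 0.264, 0.0], [0.264, -0.965, -0.0], [0.0, 0.0, -1.0]]
wrist_force: [-3.4, -0.8, 5.9]
opening: 0.61
grip_force: 35.0
```

```bash
python3 jp.py pics/w5.png
```

```text
t 11.35 tcp [ 0.6049 -0.1217  0.0251] yaw 15.29 tilt [ 0.0001 -0.0002] F [-3.35 -0.84  5.88] op 55.7 gf 35.0
fence top 7140 jx [80.3 94.1] jy [-63.3  63.7] z [0.0383 0.0394 0.0404] ang 89.9
stop top 1340 jx [59.1 78.4] jy [-55.3 -41.2] z [0.0305 0.0315 0.0325] ang 89.91
module front top 8095 jx [35.5 80. ] jy [-38.8  24.5] z [0.0424 0.0439 0.0453] ang 89.96
```

{"name": "jog_arm", "arguments": {
  "series": [
    [0.04,[0.0003,0.0004,0.0],0.0],
    [0.04,[0.0004,0.0008,0.0],0.0],
    [0.04,[0.0004,0.0008,0.0],0.0]
  ]
}}

```text
time: 11.7
tool_pos: [0.6048, -0.1217, 0.0251]
orientation: [[0.965, 0.264, -0.001], [0.264, -0.965, 0.001], [-0.001, -0.001, -1.0]]
wrist_force: [-6.3, 4.3, 10.5]
opening: 0.611
grip_force: 35.0
```

{"name": "jog_arm", "arguments": {
  "series": [
    [0.04,[0.0002,0.0002,0.0],0.0],
    [0.04,[0.0004,0.0004,0.0],0.0],
    [0.04,[0.0004,0.0004,0.0],0.0]
  ]
}}

```text
time: 12.0
tool_pos: [0.6049, -0.1217, 0.0251]
orientation: [[0.965, 0.264, -0.002], [0.264, -0.965, 0.001], [-0.002, -0.001, -1.0]]
wrist_force: [-9.6, 5.0, 12.4]
opening: 0.612
grip_force: 35.0
```

Fence and stop contact are both felt. I'll ease the sideways and downward load and balance the diagonal push.

{"name": "jog_arm", "arguments": {
  "series": [
    [0.04,[0.0002,-0.0004,-0.0001],0.0],
    [0.04,[0.0004,-0.0006,-0.0003],0.0],
    [0.04,[0.0004,-0.0006,-0.0003],0.0],
    [0.04,[0.0004,-0.0006,-0.0003],0.0]
  ]
}}

```text
time: 12.4
tool_pos: [0.6049, -0.1216, 0.0251]
orientation: [[0.965, 0.264, -0.002], [0.264, -0.965, 0.0], [-0.002, -0.001, -1.0]]
wrist_force: [-9.8, -0.2, 9.2]
opening: 0.613
grip_force: 35.0
```

```bash
python3 - <<'E'
from look import *
a=np.radians(15.3); R=np.array([[np.cos(a),np.sin(a)],[-np.sin(a),np.cos(a)]])
tool(); s=read_state(); print('jig F',R@s['wrist_force'][:2], s['wrist_force'][2])
E
python3 jp.py pics/w6.png
```

```text
t 12.4 tcp [ 0.6049 -0.1216  0.0251] yaw 15.29 tilt [-0.0023  0.0004] F [-9.84 -0.17  9.16] op 55.9 gf 35.0
jig F [-9.5393377   2.43417009] 9.163374451658713
t 12.4 tcp [ 0.6049 -0.1216  0.0251] yaw 15.29 tilt [-0.0023  0.0004] F [-9.84 -0.17  9.16] op 55.9 gf 35.0
fence top 7120 jx [80.3 94.2] jy [-63.4  63.6] z [0.0383 0.0394 0.0404] ang 89.86
stop top 1370 jx [58.6 78.4] jy [-55.1 -41.3] z [0.0304 0.0314 0.0325] ang 88.8
module front top 8095 jx [35.5 80.1] jy [-38.8  24.2] z [0.0423 0.0438 0.0454] ang 0.14
```

View pics/w6.png

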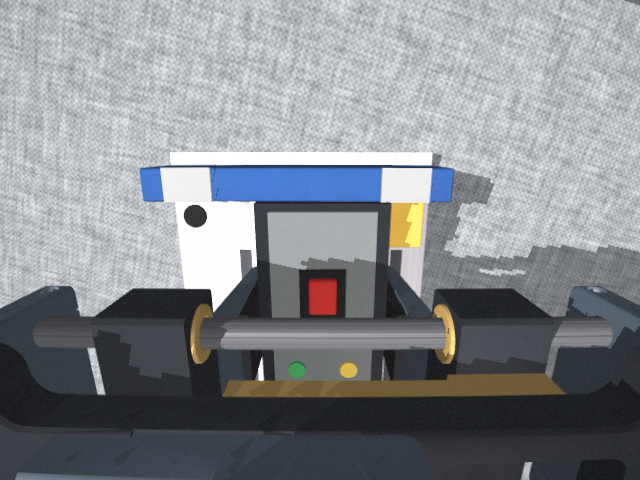

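{"name": "jog_arm", "arguments": {
  "series": [
    [0.04,[0.0,0.0,0.0],0.0],
    [0.04,[0.0,0.0,0.0],0.0],
    [0.04,[0.0,0.0,0.0],0.0],
    [0.04,[0.0,0.0,0.0],0.0],
    [0.04,[0.0,0.0,0.0],0.0],
    [0.04,[0.0,0.0,0.0],0.0]
  ]
}}

```text
time: 13.05
tool_pos: [0.6049, -0.1217, 0.0251]
orientation: [[0.965, 0.264, -0.002], [0.264, -0.965, 0.0], [-0.002, -0.001, -1.0]]
wrist_force: [-10.1, -0.7, 8.3]
opening: 0.612
grip_force: 35.0
```

The module's front edge lies along the fence (row ~203), its right side is at the stop (column ~390), and the push is steady at about 13 N. I'm handing in.

```bash
python3 -c "
from plant import *
print(hand_in())"
```

```text
the job is handed in; nothing more can be done
None
```

I handed the job in at about 13 s with the plug pressed home and the module still gripped, flat on the plate, square against the fence and up to the stop, under a steady forward-and-down push of about 13 N; no verdict came back.

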